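Lock the bench grinder on in its cradle

TASK

Set the small straight grinder down in its bench cradle, trigger up and nose through the notch in the cradle's end, and let go of it without dropping it. Then take hold of it again at the trigger: squeeze the trigger all the way down, push the lock-on button on the side of the trigger fully in while the trigger is down, and ease off so that the lock keeps the trigger down with nobody touching it. Leave the loose jaw insert, hexagon key and screw bin where they are.

Things in the scene. Friction and masses are not known exactly. Their poses are not given: they have to be found in the camera images.
- grinder: Small straight battery grinder, 0.55 kg, 246 mm long, standing on its flat underside; x towards its nose, y left, z up. Origin: centre of the waist, 21 mm above the underside. Body 42 mm high; waist 40 mm wide, x -27 to +27 mm (pick it up here, across y, near the centre of mass); battery 52 mm wide, x -70 to -27 mm; head 52 mm wide, x +27 to +115 mm, trigger and ear on top.
- grinder_nose (a point): Tip of the grinder's burr, 176 mm ahead of the grinder's origin along its x axis; ahead of the head (x over 115 mm) the nose is round, 25 mm thick and less, on the level of the origin.
- trigger_top (a point): Point on the flat top of the trigger, at x +66, y -6 mm in the grinder's frame. The trigger is a black ribbed block on the head, x +36 to +96 mm, y -26 to +14.5 mm; its top lies 58 mm above the grinder's underside when free, 48 mm when fully down. It moves straight down.
- trigger (a joint): How far the trigger is squeezed, in m: 0 free, 0.010 fully down. Spring 4 N at the start, 8 N fully down. Held by the lock it stands at about 0.008.
- ear_top (a point): Middle of the top of the fixed ear that stands up from the head just left (+y) of the trigger: x +50 to +82 mm, y +16 to +24 mm in the grinder's frame, top 64 mm above the underside. It carries the lock button on its outer face. With the ear between the fingers, one finger can press the trigger down while the other, at the same height outside, pushes the button in.
- button_face (a point): Centre of the outer face of the lock-on button, a round steel stud 14 mm across and standing 12 mm out of the ear's outer (+y) face, x +66 mm, 54 mm above the grinder's underside. It is pushed inwards, along the grinder's -y.
- lock_button (a joint): How far the lock button is pushed in, in m: 0 out, 0.008 fully in (4 mm then still stand out of the ear). Spring 1.5 to 3 N. It drives a steel bolt up to 8 mm out of the ear's inner face, over the trigger's edge; the bolt is blocked after 2 mm unless the trigger is fully down. Once it is in and the trigger is eased, the trigger rises 2 mm against the bolt and both stay.
- cradle: Low metal cradle screwed to the worktop; base plate 215 x 110 mm, 12 mm thick. Origin on the worktop, under the waist of a seated grinder; x towards the nose end, z up. Side walls 58 mm apart inside, flared at the top, tops 44 mm above the worktop, at x -72 to -38 and +42 to +110 mm, none beside the waist, so that fingers fit there. About 3 mm of play at each side.
- cradle_seat (a point): Where the grinder's origin comes to lie when seated: 33 mm above the worktop over the cradle's origin; axes as the cradle's. End walls 42 mm high: closed one at x -75 mm behind the battery, one at x +120 mm with an open notch 34 mm wide for the nose; about 5 mm of play at each end.
- jaw_insert: Bystander: loose serrated steel jaw insert, 25 x 50 x 13 mm, origin at its underside.
- hexkey: Bystander: loose black hexagon key, 45 x 125 x 10 mm, origin at its underside.
- screw_bin: Bystander: small open bin of machine screws, 66 x 100 x 32 mm, origin at its underside.

How it is judged:
By the outcome, as a careful person would: the job done as asked, in the order asked, and still so for the second after the job is handed in, with the robot touching nothing.
It also fails if it takes over 51 s, if anything falls off the work surface, if the arm or the gripper's body presses on something with over 40 N, if the wrist force passes 120 N, or if a joint passes its speed limit or range.

ROBOT

A 6-joint arm with a two-finger parallel gripper is mounted at the origin on a cart in front of the work surface, level with it; the furniture and walls round the work are solid. World frame = base frame: x ahead of the robot, y to its left, z up, the work surface at z = 0. Lengths are in m, angles in rad, forces in N, time in s.
With the tool pointing down it reaches from about 0.15 to 0.775 m from the base axis. Payload 6.1 kg.
Tool frame: the origin (TCP) lies at the very end of the fingers, on their centre line; the grasp point (between the pads) lies 19 mm behind it; z points along the fingers, y is the direction in which the jaws open and shut (so a half turn about z gives the same grasp; the last joint's range is limited). The gripper opens to 85 mm and grips with 20 to 120 N. Pads are 22 mm wide; open, the fingers measure 114 mm over their backs; the gripper's body (76 mm by 85 mm) begins 54 mm behind the grasp point. The pads swing forward as they close: fully open they stand 13 mm farther back than shut.
Start: joints at [1.172, 0.126, -0.04, 1.405, 0, 1.571], TCP at [0.204, 0.484, 0.231] pointing down, gripper open.
Joint ranges: [-2.72, 2.72], [-0.95, 1.95], [-1.27, 1.35], [-1.78, 2.02], [-1.46, 1.47], [-3.14, 3.14]. Speed limits (rad/s): [2.39, 2.39, 3.01, 3.14, 3.14, 3.14].

INTERFACE

Orientations are given as a rotation vector (axis times angle).
In Python, from bench import observe, capture, get_calibration, env gives the robot as it stands.
- The arm moves only by the shell command python3 -m creep 'ROWS' [FORCE]. ROWS is JSON, a list of rows, each an object with "delta_pos": the shift along the tool's x, y, z in mm, a list of three; "angular": the turn, a rotation vector about the tool's x, y, z in rad, a list of three; "jaw": the gripper command: -1 is fully open, 1 is shut, values between are in proportion. A call has 1 to 20 rows; each row shifts and turns the commanded pose from where the row before left it, along the tool's axes as they then stand; what a row does not reach is not made up. A row lasts 1/12 s, in which the tool goes at most 41.7 mm and 7.16 degrees, less where a joint would pass 70% of its speed; a pose out of reach is approached as far as the arm can. A call is refused whole if a number of a shift passes 41.7 or a number of a turn 0.125, either way. A call with a gripper value outside its range is refused whole. The fingers move at their own pace and stop on an object; FORCE is the grip in N (left out, the last holds). Time passes only in rows, so rows that do not move let the fingers close. It gives the time, the measured TCP pose, the force and the opening at its end, in the units of the state.
- observe(): the state, without advancing time (a new reading comes with each control period).
- capture(name): name is "side" or "top"; returns the picture (400x640x3 uint8, blue, green, red); there is no depth.
- get_calibration(name): a dict with "fx", "fy", "cx", "cy" (pixels), "pose" (4x4, takes a point from camera to world coordinates). Camera axes: x right, y down, z forward; pixel columns grow to the right and rows downward; lengths in m; the calibration is good to about 2 mm. A picture is of the moment at which its call begins. get_calibration takes no time and is no camera call.
- env.sign_off(): hands the job in, once; it reports no verdict.
The state is a dict: "time_s": time; "q": joint angles; "qvel": joint speeds; "effort": joint torques, N m; "position": TCP position; "ee_rot": TCP orientation; "ft_force": force on the tool from outside, world axes, zero at the start; "torque": the same for the moment, N m; "gripper_width": finger opening in m.
Only numpy, scipy, OpenCV 4.12 (cv2) and the standard library are available. Lean on these libraries where they do the work, as an engineer would, in place of code of your own. Each camera call takes 0.05 s, during which the arm holds its last target.

## Working session

There is one attempt and no reset: what is moved stays moved. The work goes in short steps, Python scripts to look and compute and a shell command to move; the robot and the scene stay as the last step left them, time stands still between calls to the robot, and variables do not carry over. Pictures are saved under pics/ and viewed, and the job is handed in when it is done.

```bash
mkdir -p pics; ls
python3 - <<'E'
from bench import observe, capture, get_calibration
import cv2
o=observe(); print({k:(v if not hasattr(v,'round') else v) for k,v in o.items()})
for n in ("side","top"):
    cv2.imwrite(f"pics/{n}0.png",capture(n)); c=get_calibration(n); print(n,c)
E
```

```text
pics
{'time_s': 0.0, 'q': array([ 1.17200445e+00,  1.26377669e-01, -4.06148719e-02,  1.40540600e+00,
        2.78033250e-05,  1.57079241e+00]), 'qvel': array([-0.00027315,  0.00077821,  0.00159802,  0.00136609,  0.00023424,
       -0.00104459]), 'effort': array([-3.03444562e-03, -4.35917044e+01,  3.52919161e+01,  1.72681228e-02,
       -1.03212196e-04,  7.95027916e-06]), 'position': array([0.20369194, 0.4834253 , 0.23052656]), 'ee_rot': array([-6.22203664e-01, -3.07900890e+00,  2.45796340e-03]), 'ft_force': array([ 0.88352305,  0.43005295, -0.21064919]), 'torque': array([-0.00697879,  0.06078632,  0.00154467]), 'gripper_width': 0.08523542220272003}
side {'fx': 446.4071263540224, 'fy': 446.4071263540224, 'cx': 315.66857118149375, 'cy': 199.51251910251125, 'pose': array([[ 0.99823888, -0.02617892,  0.05323356,  0.47172331],
       [-0.05829628, -0.59908484,  0.79856052, -0.87126329],
       [ 0.01098596, -0.80025747, -0.59955591,  0.79308569],
       [ 0.        ,  0.        ,  0.        ,  1.        ]])}
top {'fx': 449.10559165282336, 'fy': 449.10559165282336, 'cx': 318.36854177981667, 'cy': 191.64714517640815, 'pose': array([[ 1.11471723e-02, -9.78067985e-01,  2.07987399e-01,
         3.14400953e-01],
       [-9.99937858e-01, -1.09332906e-02,  2.17791095e-03,
         1.10025442e-01],
       [ 1.43841705e-04, -2.07998752e-01, -9.78129081e-01,
         1.13169102e+00],
       [ 0.00000000e+00,  0.00000000e+00,  0.00000000e+00,
         1.00000000e+00]])}
```

View pics/top0.png

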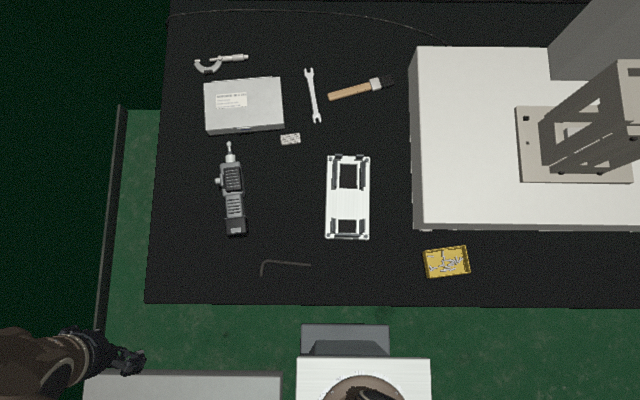

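View pics/side0.png

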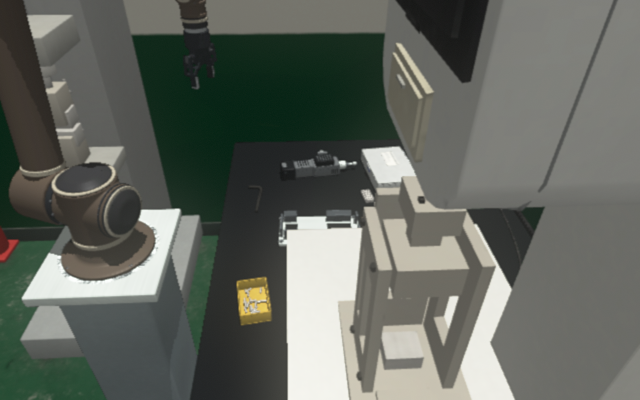

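Run:
```python
import cv2,numpy as np
t=cv2.imread("pics/top0.png")
a=cv2.resize(t[135:245,200:260],None,fx=5,fy=5,interpolation=cv2.INTER_CUBIC)
b=cv2.resize(t[145:255,310:385],None,fx=5,fy=5,interpolation=cv2.INTER_CUBIC)
cv2.imwrite("pics/z0.png",np.hstack([a,b]))
s=cv2.imread("pics/side0.png")
cv2.imwrite("pics/z1.png",cv2.resize(s[140:260,270:410],None,fx=4.9,fy=4.9,interpolation=cv2.INTER_CUBIC))
```

```text
(no output)
```

View pics/z0.png

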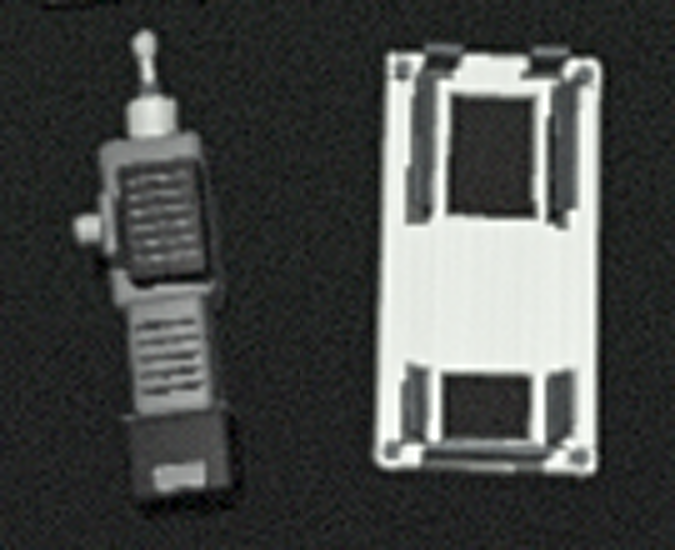

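View pics/z1.png

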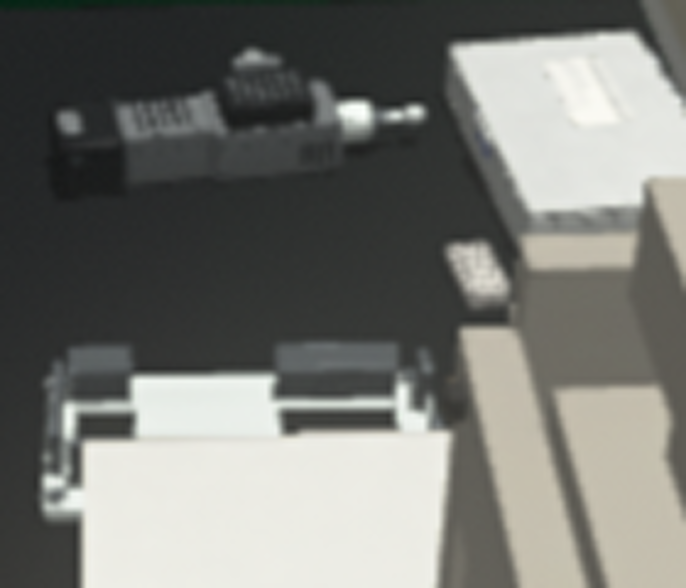

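```bash
cat > h.py <<'E'
import numpy as np,cv2
from bench import get_calibration
C={n:get_calibration(n) for n in("side","top")}
def ray(n,u,v):
    c=C[n];P=c["pose"];d=P[:3,:3]@np.array([(u-c["cx"])/c["fx"],(v-c["cy"])/c["fy"],1]);return P[:3,3],d
def pl(n,u,v,z):
    o,d=ray(n,u,v);return o+d*(z-o[2])/d[2]
def tri(a,b):
    o1,d1=ray("top",*a);o2,d2=ray("side",*b)
    s=np.linalg.lstsq(np.c_[d1,-d2],o2-o1,rcond=None)[0]
    p,q=o1+s[0]*d1,o2+s[1]*d2
    return (p+q)/2,np.linalg.norm(p-q)
def proj(n,X):
    c=C[n];P=c["pose"];x=P[:3,:3].T@(np.asarray(X)-P[:3,3]);return np.array([c["fx"]*x[0]/x[2]+c["cx"],c["fy"]*x[1]/x[2]+c["cy"]])
E
python3 - <<'E'
from h import *
np.set_printoptions(precision=4,suppress=True)
t=cv2.imread("pics/top0.png")
# machine bed corner
print("bed",tri((417,228),(287,232)), tri((411,47),(400,232)))
# cradle plate
print("cradle plate")
m=(t.min(axis=2)>170).astype(np.uint8)
m[:, :310]=0;m[:,385:]=0;m[:140]=0;m[255:]=0
cs=cv2.findContours(m,cv2.RETR_EXTERNAL,cv2.CHAIN_APPROX_NONE)[0]
c=np.vstack([k for k in cs if len(k)>8]).reshape(-1,2)
W=np.array([pl("top",u,v,0.012)[:2] for u,v in c],np.float32)
r=cv2.minAreaRect(W);print(r);print(cv2.boxPoints(r))
def z(u,v,z,ox=310,oy=145): return pl("top",ox+u/5-.4,oy+v/5-.4,z)
print("notch wall",z(443,46,.042),z(550,48,.042), "posts inner",z(465,46,.042),z(530,48,.042))
print("closed wall", z(425,447,.042),z(548,447,.042), "mid",z(487,450,.042))
print("sidewall tops L outer/inner end",)
# grinder
def g(u,v,h): return z(u,v,h,200,135)
print("burr tip",g(145,35,.021),"collar",g(151,115,.03))
print("batt back corners top",g(135,487,.042),g(228,482,.042))
print("trigger corners", g(118,165,.058),g(192,160,.058),g(205,275,.058),g(127,283,.058))
print("button outer",g(76,228,.054),"head corners",g(103,145,.042),g(200,135,.042))
print("waist/bat corners",g(125,415,.042),g(222,405,.042))
print("tip tri",tri((200-.4+145/5,135-.4+35/5),(270-.4+415/4.9,140-.4+112/4.9)))
E
```

```text
bed (array([ 0.4527, -0.1092,  0.1304]), np.float64(0.012425142616516735)) (array([ 0.7832, -0.1054,  0.1642]), np.float64(0.15583412774010785))
cradle plate
((0.5421032905578613, 0.03846466541290283), (0.1080511063337326, 0.21251733601093292), 88.73030853271484)
[[ 0.4347 -0.0132]
 [ 0.6471 -0.0179]
 [ 0.6495  0.0901]
 [ 0.4371  0.0948]]
notch wall [ 0.6461 -0.0881  0.042 ] [ 0.6456 -0.1421  0.042 ] posts inner [ 0.6462 -0.0992  0.042 ] [ 0.6455 -0.132   0.042 ]
closed wall [ 0.4429 -0.0741  0.042 ] [ 0.4436 -0.1339  0.042 ] mid [ 0.4418 -0.1042  0.042 ]
sidewall tops L outer/inner end
burr tip [0.6805 0.3464 0.021 ] collar [0.6349 0.3392 0.03  ]
batt back corners top [0.4432 0.3347 0.042 ] [0.4462 0.2895 0.042 ]
trigger corners [0.6009 0.3484 0.058 ] [0.6038 0.3119 0.058 ] [0.5457 0.3027 0.058 ] [0.5413 0.3407 0.058 ]
button outer [0.5696 0.3682 0.054 ] head corners [0.6154 0.36   0.042 ] [0.6212 0.3115 0.042 ]
waist/bat corners [0.4785 0.3415 0.042 ] [0.484  0.2942 0.042 ]
tip tri (array([0.6775, 0.3453, 0.0258]), np.float64(0.0026450685022418497))
```

Run:
```python
from h import *
np.set_printoptions(precision=4,suppress=True)
o=np.array([.5196,.039]);a=-.022;R=np.array([[np.cos(a),-np.sin(a)],[np.sin(a),np.cos(a)]])
def z(u,v,h):
    p=pl("top",310+(u-300)/5-.4,145+v/5-.4,h)[:2]; return p,1000*R.T@(p-o)
for n,u,v,h in [("notchL in",463,46,.042),("notchR in",531,48,.042),("notchL out",427,46,.042),("notchR out",570,48,.042),("closed top edge L",425,445,.042),("closed R",548,445,.042),("closed far edge bottom",487,462,.042),
 ("LF wall outer top",412,75,.044),("LF low",405,222,.044),("RF wall top outer",577,72,.044),("RF low outer",567,228,.044),("LB top",407,365,.044),("LB bottom",402,437,.044),("RB top",577,367,.044),("RB bot",573,437,.044)]:
    print(n,*z(u,v,h))
# overlays
G=np.array([.5066,.3218]);b=.143;Rg=np.array([[np.cos(b),-np.sin(b)],[np.sin(b),np.cos(b)]])
t=cv2.resize(cv2.imread("pics/top0.png")[130:250,190:390],None,fx=4,fy=4,interpolation=cv2.INTER_CUBIC)
s=cv2.resize(cv2.imread("pics/side0.png")[130:260,260:420],None,fx=4,fy=4,interpolation=cv2.INTER_CUBIC)
def mk(o,R,x,y,h):
    w=np.r_[o+R@np.array([x,y])/1000,h/1000]
    for im,n,ox,oy in((t,"top",190,130),(s,"side",260,130)):
        p=(proj(n,w)-[ox,oy]+.5)*4; cv2.circle(im,tuple(int(k) for k in p),3,(0,0,255),-1)
for q in [(176,0,21),(-70,26,42),(-70,-26,42),(-27,20,42),(-27,-20,42),(27,20,42),(115,26,42),(115,-26,42),(36,-26,58),(96,-26,58),(36,14.5,58),(96,14.5,58),(66,36,54),(66,20,64)]: mk(G,Rg,*q)
for q in [(120,17,42),(120,-17,42),(-75,29,42),(-75,-29,42),(42,29,44),(110,29,44),(42,-29,44),(110,-29,44),(-72,29,44),(-38,29,44),(-38,-29,44),(-85,55,12),(130,55,12),(130,-55,12),(-85,-55,12)]: mk(o,R,*q)
cv2.imwrite("pics/ovt.png",t);cv2.imwrite("pics/ovs.png",s)
```

```text
notchL in [0.6445 0.0533] [124.5671  17.0936]
notchR in [0.6438 0.019 ] [124.6554 -17.2567]
notchL out [0.6443 0.0715] [123.9636  35.2701]
notchR out [ 0.6441 -0.0007] [125.3091 -36.9445]
closed top edge L [0.4422 0.0718] [-78.0685  31.1016]
closed R [0.4429 0.012 ] [-76.0845 -28.7011]
closed far edge bottom [0.4343 0.0417] [-85.3446   0.7926]
LF wall outer top [0.6284 0.0791] [107.9302  42.4798]
LF low [0.5527 0.0822] [32.1751 43.9185]
RF wall top outer [ 0.6309 -0.0039] [112.2502 -40.427 ]
RF low outer [0.5506 0.0019] [ 31.7956 -36.4018]
LB top [0.4811 0.0808] [-39.3765  40.9728]
LB bottom [0.4458 0.0831] [-74.7795  42.4367]
RB top [ 0.4811 -0.0023] [-37.6066 -42.1585]
RB bot [ 0.4467 -0.    ] [-72.0242 -40.6127]
```

View pics/ovt.png

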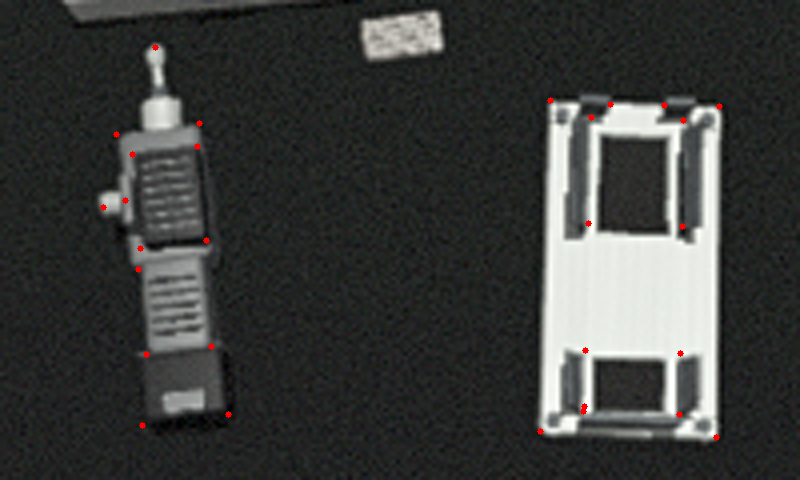

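View pics/ovs.png

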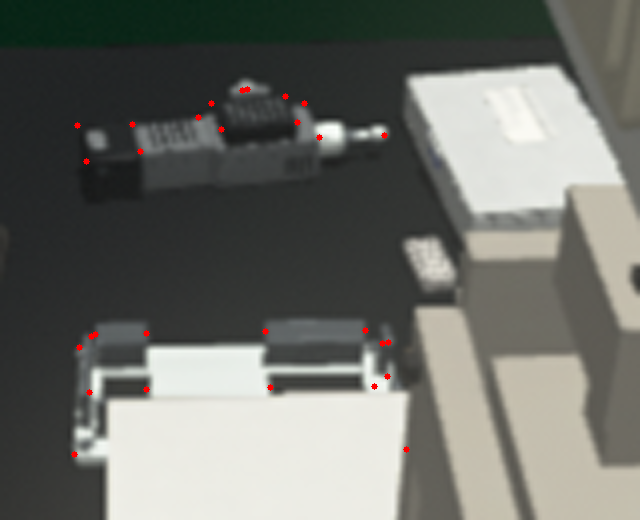

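```bash
python3 -m creep '[{"delta_pos":[0,0,0],"angular":[0,0,-0.12],"jaw":-1},{"delta_pos":[0,0,0],"angular":[0,0,-0.12],"jaw":-1},{"delta_pos":[0,0,0],"angular":[0,0,-0.12],"jaw":-1},{"delta_pos":[0,0,0],"angular":[0,0,-0.12],"jaw":-1},{"delta_pos":[0,0,0],"angular":[0,0,-0.062],"jaw":-1}]' 60
cat >> h.py <<'E'
from scipy.spatial.transform import Rotation as Ro
from bench import observe
np.set_printoptions(precision=4,suppress=True)
def go(x,y,z,yaw_y=None):
    o=observe();R=Ro.from_rotvec(o["ee_rot"]).as_matrix()
    print("t",o["time_s"],"pos",o["position"],"q",o["q"],"F",o["ft_force"],"w",o["gripper_width"])
    print("yaw of tool y",np.arctan2(R[1,1],R[0,1]),"tool z",R[:,2])
    print("delta tool mm",1000*R.T@(np.array([x,y,z])-o["position"]))
    if yaw_y is not None:
        d=yaw_y; Rt=np.c_[[np.sin(d),-np.cos(d),0],[np.cos(d),np.sin(d),0],[0,0,-1]]
        print("turn about tool axes",(Ro.from_matrix(R.T@Rt)).as_rotvec())
E
python3 -c "
from h import *
go(.5057,.3212,.12,1.712)"
```

```text
time_s: 0.52
position: [0.2038, 0.4836, 0.2308]
ee_rot: [0.233, -3.132, 0.001]
ft_force: [0.1, 0.6, -0.6]
gripper_width: 0.0854
t 0.5167 pos [0.2038 0.4836 0.2308] q [ 1.172   0.1262 -0.0403  1.4054 -0.      1.0233] F [ 0.0589  0.6163 -0.6406] w 0.08542586242813946
yaw of tool y 1.7194976103795088 tool z [-0.0004 -0.0009 -1.    ]
delta tool mm [-274.6029 -205.1968  110.8377]Traceback (most recent call last):
  File "<string>", line 3, in <module>
    go(.5057,.3212,.12,1.712)
    ~~^^^^^^^^^^^^^^^^^^^^^^^
  File "h.py", line 25, in go
    print("turn about tool axes",(Ro.from_matrix(R.T@Rt)).as_rotvec())
                                  ~~~~~~~~~~~~~~^^^^^^^^
  File "scipy/spatial/transform/_rotation.pyx", line 1143, in scipy.spatial.transform._rotation.Rotation.from_matrix
ValueError: Non-positive determinant (left-handed or null coordinate frame) in rotation matrix 0: [[-1.     -0.0075 -0.0005]
 [-0.0075  1.      0.0009]
 [-0.0005 -0.0009  1.    ]].
```

```bash
sed -i 's/\[np.sin(d),-np.cos(d),0\],\[np.cos/[-np.sin(d),np.cos(d),0],[np.cos/' h.py
python3 -m creep '[{"delta_pos":[-22.9,-17.1,9.2],"angular":[0,0,0],"jaw":-1},{"delta_pos":[-22.9,-17.1,9.2],"angular":[0,0,0],"jaw":-1},{"delta_pos":[-22.9,-17.1,9.2],"angular":[0,0,0],"jaw":-1},{"delta_pos":[-22.9,-17.1,9.2],"angular":[0,0,0],"jaw":-1},{"delta_pos":[-22.9,-17.1,9.2],"angular":[0,0,0],"jaw":-1},{"delta_pos":[-22.9,-17.1,9.2],"angular":[0,0,0],"jaw":-1},{"delta_pos":[-22.9,-17.1,9.2],"angular":[0,0,0],"jaw":-1},{"delta_pos":[-22.9,-17.1,9.2],"angular":[0,0,0],"jaw":-1},{"delta_pos":[-22.9,-17.1,9.2],"angular":[0,0,0],"jaw":-1},{"delta_pos":[-22.9,-17.1,9.2],"angular":[0,0,0],"jaw":-1},{"delta_pos":[-22.9,-17.1,9.2],"angular":[0,0,0],"jaw":-1},{"delta_pos":[-22.9,-17.1,9.2],"angular":[0,0,0],"jaw":-1},{"delta_pos":[0,0,0],"angular":[0,0,0],"jaw":-1},{"delta_pos":[0,0,0],"angular":[0,0,0],"jaw":-1}]'
python3 -c "
from h import *
from bench import capture
go(.5057,.3212,.006,1.712)
cv2.imwrite('pics/side1.png',cv2.resize(capture('side')[100:220,240:400],None,fx=5,fy=5))"
```

```text
time_s: 1.68
position: [0.5055, 0.3187, 0.1195]
ee_rot: [0.221, -3.131, 0.002]
ft_force: [-0.5, -0.2, -0.8]
gripper_width: 0.0854
t 1.6833 pos [0.5055 0.3187 0.1195] q [ 0.5624  0.285  -0.088   1.2004  0.0002  0.4217] F [-0.4987 -0.2118 -0.819 ] w 0.08541797287391313
yaw of tool y 1.7114907762008835 tool z [-0.0023 -0.0012 -1.    ]
delta tool mm [ -0.8648   2.5655 113.4634]
turn about tool axes [-0.0009 -0.0025 -0.0005]
```

View pics/side1.png

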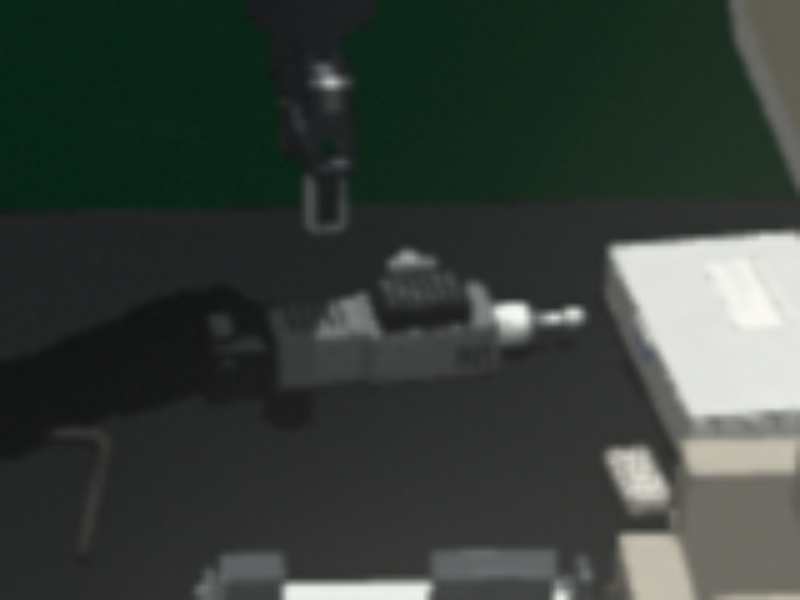

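```bash
python3 -m creep '[{"delta_pos":[0,1.3,16],"angular":[0,0,0],"jaw":-1},{"delta_pos":[0,1.3,18],"angular":[0,0,0],"jaw":-1},{"delta_pos":[0,0,18],"angular":[0,0,0],"jaw":-1},{"delta_pos":[0,0,18],"angular":[0,0,0],"jaw":-1},{"delta_pos":[0,0,18],"angular":[0,0,0],"jaw":-1},{"delta_pos":[0,0,13],"angular":[0,0,0],"jaw":-1},{"delta_pos":[0,0,9],"angular":[0,0,0],"jaw":-1},{"delta_pos":[0,0,3],"angular":[0,0,0],"jaw":-1},{"delta_pos":[0,0,0],"angular":[0,0,0],"jaw":-1}]'
python3 -m creep '[{"delta_pos":[0,0,0],"angular":[0,0,0],"jaw":0},{"delta_pos":[0,0,0],"angular":[0,0,0],"jaw":0.2},{"delta_pos":[0,0,0],"angular":[0,0,0],"jaw":0.6},{"delta_pos":[0,0,0],"angular":[0,0,0],"jaw":1},{"delta_pos":[0,0,0],"angular":[0,0,0],"jaw":1},{"delta_pos":[0,0,0],"angular":[0,0,0],"jaw":1},{"delta_pos":[0,0,0],"angular":[0,0,0],"jaw":1},{"delta_pos":[0,0,0],"angular":[0,0,0],"jaw":1}]' 70
python3 -c "
from h import *
go(.5057,.3212,.006,1.712)"
```

```text
time_s: 2.48
position: [0.5039, 0.3228, 0.0077]
ee_rot: [0.226, -3.133, 0.0]
ft_force: [0.2, -0.3, 1.1]
gripper_width: 0.0853
time_s: 3.15
position: [0.5054, 0.3226, 0.009]
ee_rot: [-0.224, 3.132, 0.001]
ft_force: [-0.9, -0.7, 6.4]
gripper_width: 0.0391
t 3.15 pos [0.5054 0.3226 0.009 ] q [ 0.5683  0.3494 -0.253   0.9667 -0.0004  0.4254] F [-0.9349 -0.6507  6.4049] w 0.03910986539500675
yaw of tool y 1.7136659235779748 tool z [ 0.0016  0.0005 -1.    ]
delta tool mm [-0.0781 -1.416   2.9826]
turn about tool axes [0.0003 0.0016 0.0017]
```

```bash
python3 -m creep '[{"delta_pos":[0,0,-4],"angular":[0,0,0],"jaw":1},{"delta_pos":[0,0,-8],"angular":[0,0,0],"jaw":1},{"delta_pos":[0,0,-14],"angular":[0,0,0],"jaw":1},{"delta_pos":[0,0,-18],"angular":[0,0,0],"jaw":1},{"delta_pos":[0,0,-18],"angular":[0,0,0],"jaw":1},{"delta_pos":[0,0,-14],"angular":[0,0,0],"jaw":1},{"delta_pos":[0,0,-7],"angular":[0,0,0],"jaw":1},{"delta_pos":[0,0,0],"angular":[0,0,0],"jaw":1},{"delta_pos":[0,0,0],"angular":[0,0,0],"jaw":1}]'
python3 -c "
from h import *
from bench import capture
go(.5196,.039,.09,1.549)
cv2.imwrite('pics/side2.png',cv2.resize(capture('side')[80:200,240:400],None,fx=5,fy=5))"
```

```text
time_s: 3.9
position: [0.5046, 0.3224, 0.0905]
ee_rot: [0.225, -3.133, 0.0]
ft_force: [0.2, -0.4, -4.4]
gripper_width: 0.0391
t 3.9 pos [0.5046 0.3224 0.0905] q [ 0.5685  0.2979 -0.1357  1.1377  0.0001  0.4253] F [ 0.1629 -0.4055 -4.3838] w 0.03914933750522242
yaw of tool y 1.7140512025481716 tool z [-0.0004 -0.0002 -1.    ]
delta tool mm [  25.5653 -282.629     0.5408]
turn about tool axes [-0.0001 -0.0005  0.1651]
```

View pics/side2.png

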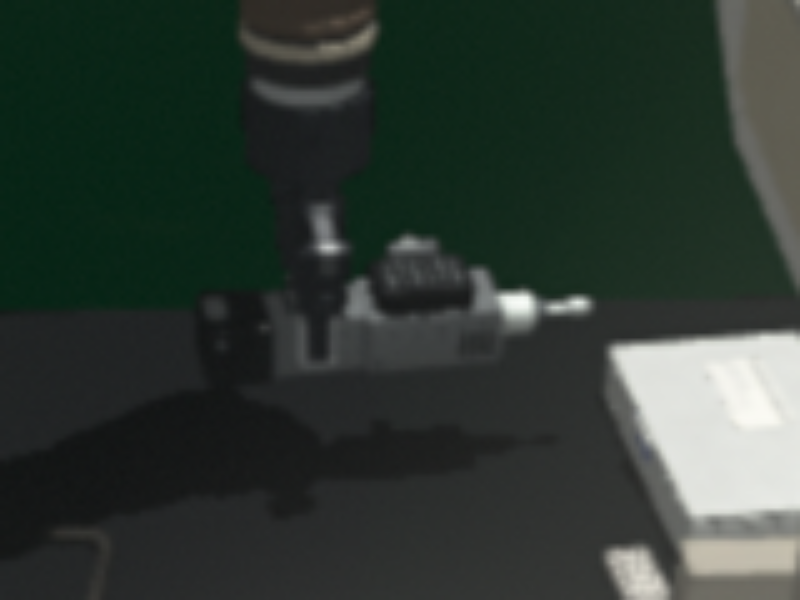

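```bash
python3 -m creep '[{"delta_pos":[0,0,0],"angular":[0,0,0.06],"jaw":1},{"delta_pos":[0,0,0],"angular":[0,0,0.065],"jaw":1},{"delta_pos":[0,0,0],"angular":[0,0,0.04],"jaw":1},{"delta_pos":[-1.4,-10,0],"angular":[0,0,0],"jaw":1},{"delta_pos":[-1.4,-20,0],"angular":[0,0,0],"jaw":1},{"delta_pos":[-1.4,-22,0],"angular":[0,0,0],"jaw":1},{"delta_pos":[-1.4,-22,0],"angular":[0,0,0],"jaw":1},{"delta_pos":[-1.4,-22,0],"angular":[0,0,0],"jaw":1},{"delta_pos":[-1.4,-22,0],"angular":[0,0,0],"jaw":1},{"delta_pos":[-1.4,-22,0],"angular":[0,0,0],"jaw":1},{"delta_pos":[-1.4,-22,0],"angular":[0,0,0],"jaw":1},{"delta_pos":[-1.4,-22,0],"angular":[0,0,0],"jaw":1},{"delta_pos":[-1.4,-22,0],"angular":[0,0,0],"jaw":1},{"delta_pos":[-1.4,-22,0],"angular":[0,0,0],"jaw":1},{"delta_pos":[-1.4,-22,0],"angular":[0,0,0],"jaw":1},{"delta_pos":[-1.4,-20,0],"angular":[0,0,0],"jaw":1},{"delta_pos":[-1.4,-13,0],"angular":[0,0,0],"jaw":1},{"delta_pos":[0,0,0],"angular":[0,0,0],"jaw":1},{"delta_pos":[0,0,0],"angular":[0,0,0],"jaw":1}]'
python3 -c "
from h import *
from bench import capture
go(.5186,.039,.09,1.549)
a=capture('side');b=capture('top')
cv2.imwrite('pics/s3raw.png',a);cv2.imwrite('pics/t3raw.png',b)
cv2.imwrite('pics/side3.png',np.hstack([cv2.resize(a[140:280,250:400],None,fx=3,fy=3),cv2.resize(b[130:270,290:400],None,fx=3,fy=3)]))"
```

```text
time_s: 5.53
position: [0.5174, 0.0382, 0.0901]
ee_rot: [-0.036, -3.14, -0.0]
ft_force: [0.2, 0.5, -4.6]
gripper_width: 0.0391
t 5.5333 pos [0.5174 0.0382 0.0901] q [ 0.0735  0.1539 -0.3194  1.0991  0.0002  0.0964] F [ 0.2111  0.5251 -4.6173] w 0.03910026709225032
yaw of tool y 1.5479090305178402 tool z [-0.0016  0.     -1.    ]
delta tool mm [-1.1734  0.8753  0.1041]
turn about tool axes [ 0.     -0.0016 -0.0011]
```

View pics/side3.png

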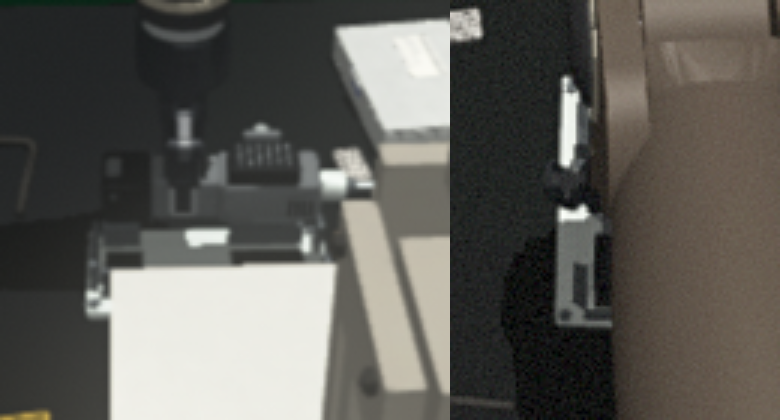

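Run:
```python
from h import *
a=cv2.imread('pics/s3raw.png')
cv2.imwrite('pics/s3z.png',cv2.resize(a[175:245,270:390],None,fx=6.5,fy=6.5,interpolation=cv2.INTER_CUBIC))
O=np.array([.5184,.0382]);b=-.023
R=np.array([[np.cos(b),-np.sin(b)],[np.sin(b),np.cos(b)]])
for q in [(176,0,0),(115,-26,21),(-70,-26,21),(-27,-26,21),(36,-26,37),(96,-26,37),(-70,-26,-21)]:
    p=proj("side",np.r_[O+R@np.array(q[:2])/1000,.1025+q[2]/1000]); print(q,p,(p-[270,175]+.5)*6.5)
```

```text
(176, 0, 0) [378.5617 201.2211] [708.9007 173.687 ]
(115, -26, 21) [356.5878 201.0905] [566.0705 172.8382]
(-70, -26, 21) [282.2724 202.0244] [ 83.0209 178.9083]
(-27, -26, 21) [299.6229 201.8063] [195.7986 177.4911]
(36, -26, 37) [325.1109 196.314 ] [361.4707 141.791 ]
(96, -26, 37) [349.356  196.0191] [519.064  139.8743]
(-70, -26, -21) [282.8333 215.2212] [ 86.6665 264.6878]
```

View pics/s3z.png

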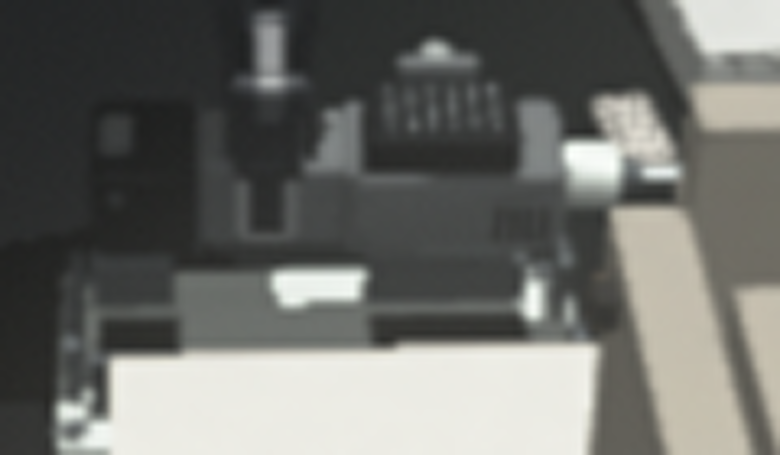

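```bash
python3 -m creep '[{"delta_pos":[-0.6,0.7,5],"angular":[0,0,0],"jaw":1},{"delta_pos":[-0.6,0.6,10],"angular":[0,0,0],"jaw":1},{"delta_pos":[0,0,10],"angular":[0,0,0],"jaw":1},{"delta_pos":[0,0,7],"angular":[0,0,0],"jaw":1},{"delta_pos":[0,0,3],"angular":[0,0,0],"jaw":1},{"delta_pos":[0,0,0],"angular":[0,0,0],"jaw":1},{"delta_pos":[0,0,0],"angular":[0,0,0],"jaw":1}]'
python3 -m creep '[{"delta_pos":[0,0,2],"angular":[0,0,0],"jaw":1},{"delta_pos":[0,0,4],"angular":[0,0,0],"jaw":1},{"delta_pos":[0,0,4],"angular":[0,0,0],"jaw":1},{"delta_pos":[0,0,2],"angular":[0,0,0],"jaw":1},{"delta_pos":[0,0,0],"angular":[0,0,0],"jaw":1},{"delta_pos":[0,0,0],"angular":[0,0,0],"jaw":1}]'
python3 -c "
from h import *
go(.5196,.0395,.0205,1.549)"
```

```text
time_s: 6.22
position: [0.5192, 0.0405, 0.0556]
ee_rot: [-0.034, -3.141, 0.0]
ft_force: [0.4, 0.8, -3.9]
gripper_width: 0.0389
time_s: 6.72
position: [0.5192, 0.0403, 0.0437]
ee_rot: [-0.034, -3.141, 0.0]
ft_force: [0.2, -0.7, -4.6]
gripper_width: 0.0393
t 6.7167 pos [0.5192 0.0403 0.0437] q [ 0.0775  0.1869 -0.3872  0.9971 -0.      0.0994] F [ 0.2351 -0.6503 -4.6079] w 0.039331573363357165
yaw of tool y 1.5489275296002554 tool z [-0.0005 -0.     -1.    ]
delta tool mm [-0.4309 -0.825  23.1908]
turn about tool axes [-0.0001 -0.0005 -0.0001]
```

```bash
python3 -m creep '[{"delta_pos":[0,-0.4,3],"angular":[0,0,0],"jaw":1},{"delta_pos":[0,-0.4,4],"angular":[0,0,0],"jaw":1},{"delta_pos":[0,0,4],"angular":[0,0,0],"jaw":1},{"delta_pos":[0,0,3],"angular":[0,0,0],"jaw":1},{"delta_pos":[0,0,2],"angular":[0,0,0],"jaw":1},{"delta_pos":[0,0,0],"angular":[0,0,0],"jaw":1},{"delta_pos":[0,0,0],"angular":[0,0,0],"jaw":1}]'
python3 -m creep '[{"delta_pos":[0,0,2],"angular":[0,0,0],"jaw":1},{"delta_pos":[0,0,2],"angular":[0,0,0],"jaw":1},{"delta_pos":[0,0,1],"angular":[0,0,0],"jaw":1},{"delta_pos":[0,0,0],"angular":[0,0,0],"jaw":1},{"delta_pos":[0,0,0],"angular":[0,0,0],"jaw":1}]'
```

```text
time_s: 7.3
position: [0.5193, 0.0396, 0.0277]
ee_rot: [-0.034, -3.141, 0.0]
ft_force: [-0.2, 0.8, -4.7]
gripper_width: 0.039
time_s: 7.72
position: [0.5193, 0.0396, 0.0228]
ee_rot: [-0.034, -3.141, 0.0]
ft_force: [-0.4, 0.2, -4.6]
gripper_width: 0.0391
```

```bash
python3 -m creep '[{"delta_pos":[0,0,1],"angular":[0,0,0],"jaw":1},{"delta_pos":[0,0,1],"angular":[0,0,0],"jaw":1},{"delta_pos":[0,0,0],"angular":[0,0,0],"jaw":1},{"delta_pos":[0,0,0],"angular":[0,0,0],"jaw":1}]'
python3 -m creep '[{"delta_pos":[0,0,1],"angular":[0,0,0],"jaw":1},{"delta_pos":[0,0,0],"angular":[0,0,0],"jaw":1},{"delta_pos":[0,0,0],"angular":[0,0,0],"jaw":1}]'
python3 -c "
from h import *
from bench import capture
a=capture('side')
cv2.imwrite('pics/s4z.png',cv2.resize(a[175:245,270:390],None,fx=6.5,fy=6.5,interpolation=cv2.INTER_CUBIC))"
```

```text
time_s: 8.05
position: [0.5196, 0.0396, 0.0211]
ee_rot: [0.034, 3.141, -0.0]
ft_force: [-0.6, -0.7, -4.0]
gripper_width: 0.0386
time_s: 8.3
position: [0.5196, 0.0396, 0.021]
ee_rot: [0.034, 3.14, -0.0]
ft_force: [-4.2, -0.2, 6.3]
gripper_width: 0.0393
```

View pics/s4z.png

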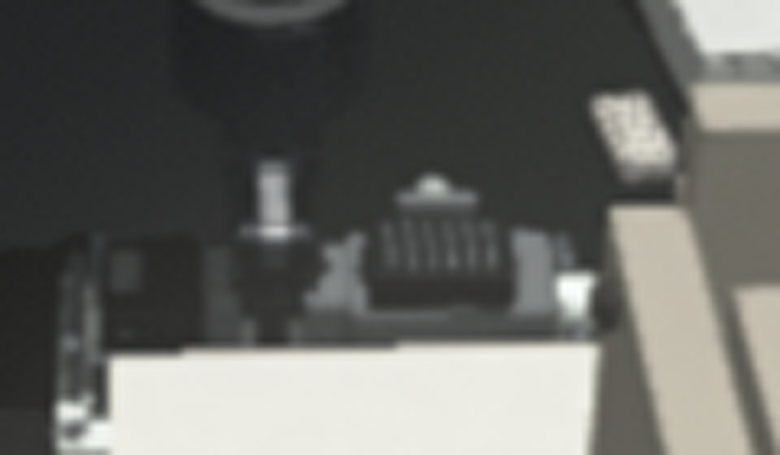

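```bash
python3 -m creep '[{"delta_pos":[0,0,0],"angular":[0,0,0],"jaw":0.3},{"delta_pos":[0,0,0],"angular":[0,0,0],"jaw":0},{"delta_pos":[0,0,0],"angular":[0,0,0],"jaw":-1},{"delta_pos":[0,0,0],"angular":[0,0,0],"jaw":-1},{"delta_pos":[0,0,0],"angular":[0,0,0],"jaw":-1},{"delta_pos":[0,0,0],"angular":[0,0,0],"jaw":-1},{"delta_pos":[0,0,-4],"angular":[0,0,0],"jaw":-1},{"delta_pos":[0,0,-15],"angular":[0,0,0],"jaw":-1},{"delta_pos":[0,0,-25],"angular":[0,0,0],"jaw":-1},{"delta_pos":[0,0,-30],"angular":[0,0,0],"jaw":-1},{"delta_pos":[0,0,-30],"angular":[0,0,0],"jaw":-1},{"delta_pos":[0,30,-15],"angular":[0,0,0],"jaw":-1},{"delta_pos":[0,35,0],"angular":[0,0,0],"jaw":-1},{"delta_pos":[0,35,0],"angular":[0,0,0],"jaw":-1},{"delta_pos":[0,35,0],"angular":[0,0,0],"jaw":-1},{"delta_pos":[0,35,0],"angular":[0,0,0],"jaw":-1},{"delta_pos":[0,30,0],"angular":[0,0,0],"jaw":-1},{"delta_pos":[0,0,0],"angular":[0,0,0],"jaw":-1}]'
python3 -c "
from h import *
from bench import capture
go(.5196,.0395,.0205,1.549)
a=capture('side');b=capture('top')
cv2.imwrite('pics/s5raw.png',a);cv2.imwrite('pics/t5raw.png',b)
cv2.imwrite('pics/s5z.png',np.hstack([cv2.resize(a[175:255,270:380],None,fx=4.2,fy=4.2,interpolation=cv2.INTER_CUBIC)[:330],cv2.resize(b[140:250,305:390],None,fx=3,fy=3,interpolation=cv2.INTER_CUBIC)]))
cv2.imwrite('pics/t5z.png',cv2.resize(b[140:250,305:390],None,fx=5.4,fy=5.4,interpolation=cv2.INTER_CUBIC))"
```

```text
time_s: 9.85
position: [0.5237, 0.2443, 0.1388]
ee_rot: [0.027, 3.141, 0.003]
ft_force: [-0.5, -0.2, -0.2]
gripper_width: 0.0854
t 9.85 pos [0.5237 0.2443 0.1388] q [ 0.4356  0.2387 -0.1055  1.2254  0.0016  0.4526] F [-0.4896 -0.1747 -0.1657] w 0.08537419605258541
yaw of tool y 1.5538279696569521 tool z [ 0.0003  0.002  -1.    ]
delta tool mm [   0.6922 -205.0501  117.9162]
turn about tool axes [0.002  0.0003 0.0048]
```

View pics/t5z.png

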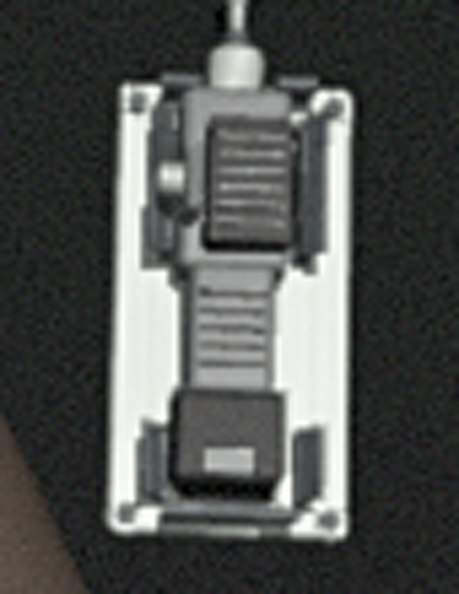

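Run:
```python
from h import *
O=np.array([.5196,.0395]);b=-.022
R=np.array([[np.cos(b),-np.sin(b)],[np.sin(b),np.cos(b)]])
def f(n,u,v,h,nom):
    p=pl("top",305+u/5.4-.4,140+v/5.4-.4,h)[:2]; print(n,p,1000*R.T@(p-O),"nominal",nom)
f("TFL",208,120,.070,(96,14.5));f("TFR",297,122,.070,(96,-26));f("TBR",292,243,.070,(36,-26));f("TBL",203,245,.070,(36,14.5))
f("btn outer",161,175,.066,(66,36))
f("headFL",188,93,.054,(115,26));f("headFR",290,93,.054,(115,-26))
f("waist/bat L",192,388,.054,(-27,20));f("waist/bat R",268,388,.054,(-27,-20));
f("waist/head L",190,270,.054,(27,20));f("waist/head R",277,270,.054,(27,-20))
f("bat BL",175,490,.054,(-70,26));f("bat BR",280,490,.054,(-70,-26))
```

```text
TFL [0.6156 0.0526] [95.671  15.1599] nominal (96, 14.5)
TFR [0.6151 0.0122] [ 96.0703 -25.2362] nominal (96, -26)
TBR [0.5587 0.0148] [ 39.6524 -23.7839] nominal (36, -26)
TBL [0.5574 0.0548] [37.4056 16.1415] nominal (36, 14.5)
btn outer [0.5906 0.0737] [70.2434 35.7092] nominal (66, 36)
headFL [0.633  0.0609] [112.8529  23.9079] nominal (115, 26)
headFR [0.6335 0.0138] [114.4164 -23.184 ] nominal (115, -26)
waist/bat L [0.4949 0.0589] [-25.0794  18.8789] nominal (-27, 20)
waist/bat R [0.4953 0.0247] [-23.9449 -15.31  ] nominal (-27, -20)
waist/head L [0.5493 0.0599] [29.2303 21.041 ] nominal (27, 20)
waist/head R [0.5497 0.0203] [ 30.5428 -18.5016] nominal (27, -20)
bat BL [0.4488 0.0665] [-71.4129  25.3965] nominal (-70, 26)
bat BR [0.4493 0.0196] [-69.8596 -21.4233] nominal (-70, -26)
```

View pics/s5z.png

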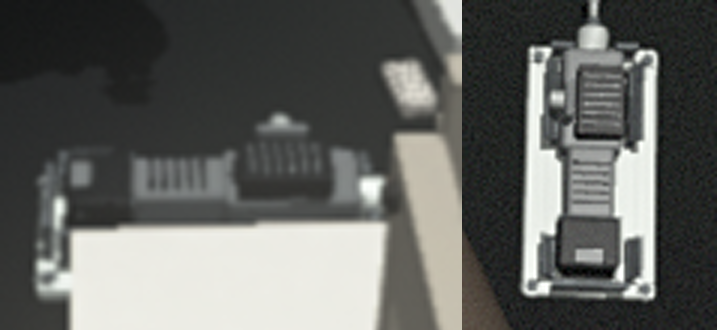

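```bash
python3 -c "
from h import *
go(.5869,.0596,.105,1.549)"
```

```text
t 9.95 pos [0.5235 0.2405 0.1388] q [ 0.4308  0.2368 -0.1082  1.2264 -0.0003  0.4503] F [ 0.1774 -0.2901 -0.1534] w 0.08570820256320433
yaw of tool y 1.5513505859918948 tool z [-0.0004 -0.0005 -1.    ]
delta tool mm [ -66.9492 -179.6014   33.8242]
turn about tool axes [-0.0005 -0.0004  0.0024]
```

```bash
python3 -m creep '[{"delta_pos":[-6,-14,0],"angular":[0,0,0.0024],"jaw":0.15},{"delta_pos":[-8,-20,0],"angular":[0,0,0],"jaw":0.15},{"delta_pos":[-8,-22,0],"angular":[0,0,0],"jaw":0.15},{"delta_pos":[-8,-24,0],"angular":[0,0,0],"jaw":0.15},{"delta_pos":[-8,-24,0],"angular":[0,0,0],"jaw":0.15},{"delta_pos":[-8,-24,0],"angular":[0,0,0],"jaw":0.15},{"delta_pos":[-8,-22,0],"angular":[0,0,0],"jaw":0.15},{"delta_pos":[-8,-18,10],"angular":[0,0,0],"jaw":0.15},{"delta_pos":[-5,-11.6,12],"angular":[0,0,0],"jaw":0.15},{"delta_pos":[0,0,12],"angular":[0,0,0],"jaw":0.15},{"delta_pos":[0,0,0],"angular":[0,0,0],"jaw":0.15},{"delta_pos":[0,0,0],"angular":[0,0,0],"jaw":0.15},{"delta_pos":[0,0,0],"angular":[0,0,0],"jaw":0.15}]'
python3 -c "
from h import *
from bench import capture
go(.5869,.0596,.075,1.549)
a=capture('side');b=capture('top')
cv2.imwrite('pics/s6raw.png',a);cv2.imwrite('pics/t6raw.png',b)
cv2.imwrite('pics/s6z.png',np.hstack([cv2.resize(a[150:250,280:380],None,fx=4,fy=4,interpolation=cv2.INTER_CUBIC),cv2.resize(b[120:220,300:400],None,fx=4,fy=4,interpolation=cv2.INTER_CUBIC)]))"
```

```text
time_s: 11.03
position: [0.5862, 0.0584, 0.1052]
ee_rot: [-0.038, -3.141, -0.0]
ft_force: [-0.1, -0.4, 0.6]
gripper_width: 0.0366
t 11.0333 pos [0.5862 0.0584 0.1052] q [ 0.0992  0.2732 -0.1357  1.1621  0.0001  0.1234] F [-0.0862 -0.4348  0.6405] w 0.03656175165982933
yaw of tool y 1.5465565167534026 tool z [-0.0002  0.0001 -1.    ]
delta tool mm [-0.694   1.2529 30.1512]
turn about tool axes [ 0.0001 -0.0002 -0.0024]
```

View pics/s6z.png

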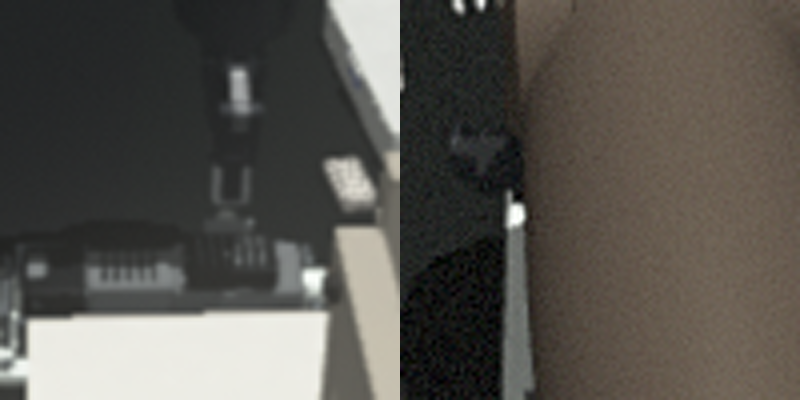

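```bash
python3 -m creep '[{"delta_pos":[-0.5,1.2,8],"angular":[0,0,0],"jaw":0.15},{"delta_pos":[0,0,9],"angular":[0,0,0],"jaw":0.15},{"delta_pos":[0,0,8],"angular":[0,0,0],"jaw":0.15},{"delta_pos":[0,0,4],"angular":[0,0,0],"jaw":0.15},{"delta_pos":[0,0,0],"angular":[0,0,0],"jaw":0.15},{"delta_pos":[0,0,0],"angular":[0,0,0],"jaw":0.15}]'
python3 -m creep '[{"delta_pos":[0,0,3],"angular":[0,0,0],"jaw":0.15},{"delta_pos":[0,0,3],"angular":[0,0,0],"jaw":0.15},{"delta_pos":[0,0,0],"angular":[0,0,0],"jaw":0.15},{"delta_pos":[0,0,0],"angular":[0,0,0],"jaw":0.15}]'
```

```text
time_s: 11.63
position: [0.5866, 0.0596, 0.0753]
ee_rot: [-0.038, -3.14, 0.0]
ft_force: [0.3, -0.5, 0.1]
gripper_width: 0.0363
time_s: 11.97
position: [0.5869, 0.0595, 0.0698]
ee_rot: [-0.038, -3.141, 0.0]
ft_force: [0.1, -0.0, 0.9]
gripper_width: 0.0362
```

```bash
python3 -c "
from h import *
go(.5869,.0596,.06,1.549)"
```

```text
t 11.9667 pos [0.5869 0.0595 0.0698] q [ 0.1011  0.2926 -0.19    1.0885 -0.      0.1253] F [ 0.1018 -0.0141  0.8847] w 0.036166750632635046
yaw of tool y 1.5465700255692771 tool z [-0.0002 -0.     -1.    ]
delta tool mm [-0.0236  0.0624  9.783 ]
turn about tool axes [-0.     -0.0002 -0.0024]
```

```bash
python3 -m creep '[{"delta_pos":[0,0,2],"angular":[0,0,0],"jaw":0.15},{"delta_pos":[0,0,1],"angular":[0,0,0],"jaw":0.15},{"delta_pos":[0,0,0],"angular":[0,0,0],"jaw":0.15},{"delta_pos":[0,0,0],"angular":[0,0,0],"jaw":0.15}]'
python3 -m creep '[{"delta_pos":[0,0,2],"angular":[0,0,0],"jaw":0.15},{"delta_pos":[0,0,1],"angular":[0,0,0],"jaw":0.15},{"delta_pos":[0,0,0],"angular":[0,0,0],"jaw":0.15},{"delta_pos":[0,0,0],"angular":[0,0,0],"jaw":0.15}]'
python3 -m creep '[{"delta_pos":[0,0,2],"angular":[0,0,0],"jaw":0.15},{"delta_pos":[0,0,1],"angular":[0,0,0],"jaw":0.15},{"delta_pos":[0,0,0],"angular":[0,0,0],"jaw":0.15},{"delta_pos":[0,0,0],"angular":[0,0,0],"jaw":0.15}]'
```

```text
time_s: 12.3
position: [0.5873, 0.0596, 0.0675]
ee_rot: [0.038, 3.14, -0.0]
ft_force: [-0.9, 0.3, 4.6]
gripper_width: 0.0364
time_s: 12.63
position: [0.5873, 0.0596, 0.0644]
ee_rot: [0.038, 3.14, -0.0]
ft_force: [0.1, -0.3, 5.8]
gripper_width: 0.0366
time_s: 12.97
position: [0.5874, 0.0596, 0.0615]
ee_rot: [0.038, 3.14, -0.0]
ft_force: [-0.4, 0.7, 5.8]
gripper_width: 0.0362
```

```bash
python3 -m creep '[{"delta_pos":[0,0,2],"angular":[0,0,0],"jaw":0.15},{"delta_pos":[0,0,1],"angular":[0,0,0],"jaw":0.15},{"delta_pos":[0,0,0],"angular":[0,0,0],"jaw":0.15},{"delta_pos":[0,0,0],"angular":[0,0,0],"jaw":0.15}]'
python3 -m creep '[{"delta_pos":[0,0,1],"angular":[0,0,0],"jaw":0.15},{"delta_pos":[0,0,0],"angular":[0,0,0],"jaw":0.15},{"delta_pos":[0,0,0],"angular":[0,0,0],"jaw":0.15}]'
```

```text
time_s: 13.3
position: [0.5873, 0.0595, 0.0588]
ee_rot: [0.038, 3.14, -0.0]
ft_force: [-1.0, -0.3, 7.7]
gripper_width: 0.0365
time_s: 13.55
position: [0.5875, 0.0596, 0.0585]
ee_rot: [0.038, 3.139, -0.0]
ft_force: [-3.2, -1.2, 12.0]
gripper_width: 0.0361
```

```bash
python3 -m creep '[{"delta_pos":[0,-1,0.6],"angular":[0,0,0],"jaw":0.15},{"delta_pos":[0,-1,0],"angular":[0,0,0],"jaw":0.15},{"delta_pos":[0,-1,0],"angular":[0,0,0],"jaw":0.15},{"delta_pos":[0,-1,0],"angular":[0,0,0],"jaw":0.15},{"delta_pos":[0,0,0],"angular":[0,0,0],"jaw":0.15},{"delta_pos":[0,0,0],"angular":[0,0,0],"jaw":0.15}]'
python3 -m creep '[{"delta_pos":[0,-1,0],"angular":[0,0,0],"jaw":0.15},{"delta_pos":[0,-1,0],"angular":[0,0,0],"jaw":0.15},{"delta_pos":[0,-1,0],"angular":[0,0,0],"jaw":0.15},{"delta_pos":[0,0,0],"angular":[0,0,0],"jaw":0.15},{"delta_pos":[0,0,0],"angular":[0,0,0],"jaw":0.15}]'
```

```text
time_s: 14.05
position: [0.5878, 0.058, 0.0586]
ee_rot: [0.036, 3.138, 0.008]
ft_force: [-3.2, 8.5, 13.9]
gripper_width: 0.0362
time_s: 14.47
position: [0.5882, 0.0548, 0.0586]
ee_rot: [0.036, 3.137, 0.007]
ft_force: [-2.6, 8.2, 13.9]
gripper_width: 0.0364
```

```bash
python3 -m creep '[{"delta_pos":[0,-1,0],"angular":[0,0,0],"jaw":0.15},{"delta_pos":[0,-1,0],"angular":[0,0,0],"jaw":0.15},{"delta_pos":[0,-1,0],"angular":[0,0,0],"jaw":0.15},{"delta_pos":[0,0,0],"angular":[0,0,0],"jaw":0.15},{"delta_pos":[0,0,0],"angular":[0,0,0],"jaw":0.15}]'
python3 -m creep '[{"delta_pos":[0,-1,0],"angular":[0,0,0],"jaw":0.15},{"delta_pos":[0,-1,0],"angular":[0,0,0],"jaw":0.15},{"delta_pos":[0,-1,0],"angular":[0,0,0],"jaw":0.15},{"delta_pos":[0,0,0],"angular":[0,0,0],"jaw":0.15},{"delta_pos":[0,0,0],"angular":[0,0,0],"jaw":0.15}]'
```

```text
time_s: 14.88
position: [0.5882, 0.0527, 0.0593]
ee_rot: [0.035, 3.137, 0.01]
ft_force: [-3.2, 10.0, 17.4]
gripper_width: 0.0363
time_s: 15.3
position: [0.5884, 0.05, 0.0599]
ee_rot: [0.035, 3.136, 0.012]
ft_force: [-4.6, 11.3, 20.1]
gripper_width: 0.0364
```

```bash
python3 -c "
from h import *
from bench import capture
go(.5869,.0596,.06,1.549)
a=capture('side');b=capture('top')
cv2.imwrite('pics/s7z.png',np.hstack([cv2.resize(a[160:240,280:380],None,fx=4,fy=4,interpolation=cv2.INTER_CUBIC),cv2.resize(b[140:220,300:400],None,fx=4,fy=4,interpolation=cv2.INTER_CUBIC)]))"
```

```text
t 15.3 pos [0.5884 0.05   0.0599] q [ 0.0814  0.2947 -0.2099  1.0603  0.0068  0.1036] F [-4.6367 11.2766 20.1345] w 0.03637270529582643
yaw of tool y 1.548662757010766 tool z [ 0.0054  0.0073 -1.    ]
delta tool mm [ 1.7432  9.5153 -0.0586]
turn about tool axes [ 0.0074  0.0053 -0.0004]
```

View pics/s7z.png

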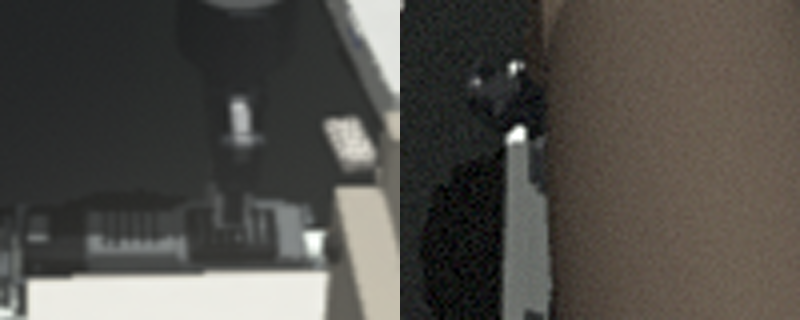

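```bash
python3 -m creep '[{"delta_pos":[0,0.5,-0.7],"angular":[0,0,0],"jaw":0.15},{"delta_pos":[0,0.5,-0.7],"angular":[0,0,0],"jaw":0.15},{"delta_pos":[0,0,0],"angular":[0,0,0],"jaw":0.15},{"delta_pos":[0,0,0],"angular":[0,0,0],"jaw":0.15}]'
```

```text
time_s: 15.73
position: [0.5884, 0.05, 0.0598]
ee_rot: [0.036, 3.137, 0.008]
ft_force: [0.5, 8.2, 11.5]
gripper_width: 0.0362
```

```bash
python3 -m creep '[{"delta_pos":[0,1,0],"angular":[0,0,0],"jaw":0.15},{"delta_pos":[0,1,0],"angular":[0,0,0],"jaw":0.15},{"delta_pos":[0,0,0],"angular":[0,0,0],"jaw":0.15},{"delta_pos":[0,0,0],"angular":[0,0,0],"jaw":0.15}]'
python3 -m creep '[{"delta_pos":[0,1,0],"angular":[0,0,0],"jaw":0.15},{"delta_pos":[0,1,0],"angular":[0,0,0],"jaw":0.15},{"delta_pos":[0,0,0],"angular":[0,0,0],"jaw":0.15},{"delta_pos":[0,0,0],"angular":[0,0,0],"jaw":0.15}]'
```

```text
time_s: 16.07
position: [0.5884, 0.0514, 0.0593]
ee_rot: [0.036, 3.137, 0.006]
ft_force: [1.6, 6.1, 8.1]
gripper_width: 0.0364
time_s: 16.4
position: [0.5885, 0.0529, 0.0592]
ee_rot: [0.037, 3.138, 0.004]
ft_force: [1.4, 3.2, 7.6]
gripper_width: 0.0363
```

```bash
python3 -m creep '[{"delta_pos":[0,1,0],"angular":[0,0,0],"jaw":0.15},{"delta_pos":[0,1,0],"angular":[0,0,0],"jaw":0.15},{"delta_pos":[0,0,0],"angular":[0,0,0],"jaw":0.15},{"delta_pos":[0,0,0],"angular":[0,0,0],"jaw":0.15}]'
python3 -m creep '[{"delta_pos":[0,1,0],"angular":[0,0,0],"jaw":0.1},{"delta_pos":[0,1,0],"angular":[0,0,0],"jaw":0.06},{"delta_pos":[0,0,0],"angular":[0,0,0],"jaw":0.06},{"delta_pos":[0,0,0],"angular":[0,0,0],"jaw":0.06}]'
```

```text
time_s: 16.73
position: [0.5884, 0.0532, 0.0591]
ee_rot: [0.038, 3.138, -0.002]
ft_force: [1.9, -2.3, 7.5]
gripper_width: 0.0363
time_s: 17.07
position: [0.5885, 0.0551, 0.0591]
ee_rot: [0.038, 3.137, -0.002]
ft_force: [1.9, -1.9, 6.9]
gripper_width: 0.0401
```

```bash
python3 -m creep '[{"delta_pos":[0,0,0.7],"angular":[0,0,0],"jaw":0.06},{"delta_pos":[0,0,0.6],"angular":[0,0,0],"jaw":0.06},{"delta_pos":[0,0,0],"angular":[0,0,0],"jaw":0.06},{"delta_pos":[0,0,0],"angular":[0,0,0],"jaw":0.06}]'
python3 -m creep '[{"delta_pos":[0,-0.6,0],"angular":[0,0,0],"jaw":0.088},{"delta_pos":[0,-0.6,0],"angular":[0,0,0],"jaw":0.116},{"delta_pos":[0,-0.6,0],"angular":[0,0,0],"jaw":0.144},{"delta_pos":[0,-0.6,0],"angular":[0,0,0],"jaw":0.172},{"delta_pos":[0,0,0],"angular":[0,0,0],"jaw":0.172},{"delta_pos":[0,0,0],"angular":[0,0,0],"jaw":0.172}]'
```

```text
time_s: 17.4
position: [0.5886, 0.0551, 0.0582]
ee_rot: [0.038, 3.137, -0.002]
ft_force: [0.6, -2.3, 9.6]
gripper_width: 0.0404
time_s: 17.9
position: [0.5886, 0.0528, 0.0587]
ee_rot: [0.038, 3.137, -0.001]
ft_force: [-0.4, -1.9, 13.1]
gripper_width: 0.0353
```

```bash
python3 -m creep '[{"delta_pos":[0,-0.6,-0.1],"angular":[0,0,0],"jaw":0.2},{"delta_pos":[0,-0.6,-0.2],"angular":[0,0,0],"jaw":0.228},{"delta_pos":[0,-0.6,-0.2],"angular":[0,0,0],"jaw":0.256},{"delta_pos":[0,0,0],"angular":[0,0,0],"jaw":0.256},{"delta_pos":[0,0,0],"angular":[0,0,0],"jaw":0.256}]'
```

```text
time_s: 18.32
position: [0.5885, 0.051, 0.059]
ee_rot: [0.038, 3.137, -0.001]
ft_force: [-0.4, -1.6, 12.0]
gripper_width: 0.0318
```

```bash
python3 -m creep '[{"delta_pos":[0,-0.6,-0.1],"angular":[0,0,0],"jaw":0.284},{"delta_pos":[0,-0.6,-0.1],"angular":[0,0,0],"jaw":0.312},{"delta_pos":[0,0,0],"angular":[0,0,0],"jaw":0.312},{"delta_pos":[0,0,0],"angular":[0,0,0],"jaw":0.312}]'
python3 -c "
from h import *
from bench import capture
go(.5869,.0596,.06,1.549)
a=capture('side');b=capture('top')
cv2.imwrite('pics/s8z.png',np.hstack([cv2.resize(a[160:240,280:380],None,fx=4,fy=4,interpolation=cv2.INTER_CUBIC),cv2.resize(b[140:220,300:400],None,fx=4,fy=4,interpolation=cv2.INTER_CUBIC)]))"
```

```text
time_s: 18.65
position: [0.5885, 0.0498, 0.0592]
ee_rot: [0.038, 3.137, -0.001]
ft_force: [-0.2, -0.7, 11.9]
gripper_width: 0.0297
t 18.65 pos [0.5885 0.0498 0.0592] q [ 0.085   0.2963 -0.2091  1.061  -0.0011  0.1095] F [-0.1957 -0.6787 11.8829] w 0.029705382567050038
yaw of tool y 1.5463737013139645 tool z [ 0.0045 -0.0007 -1.    ]
delta tool mm [ 1.8124  9.7309 -0.7654]
turn about tool axes [-0.0006  0.0045 -0.0026]
```

View pics/s8z.png

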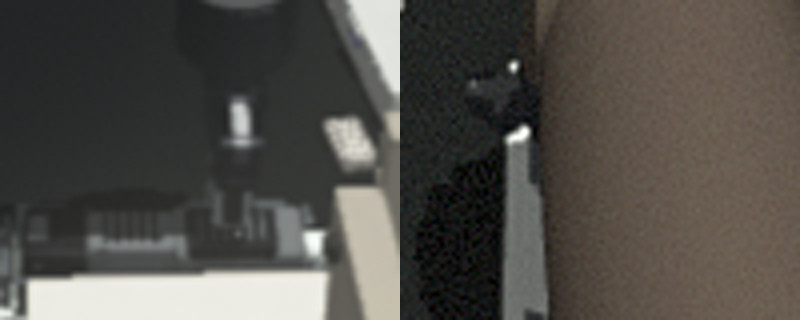

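```bash
python3 -m creep '[{"delta_pos":[0,-0.6,-0.1],"angular":[0,0,0],"jaw":0.34},{"delta_pos":[0,-0.6,-0.1],"angular":[0,0,0],"jaw":0.368},{"delta_pos":[0,0,0],"angular":[0,0,0],"jaw":0.368},{"delta_pos":[0,0,0],"angular":[0,0,0],"jaw":0.368}]' 20
python3 -m creep '[{"delta_pos":[0,-0.6,-0.1],"angular":[0,0,0],"jaw":0.396},{"delta_pos":[0,-0.6,-0.1],"angular":[0,0,0],"jaw":0.424},{"delta_pos":[0,0,0],"angular":[0,0,0],"jaw":0.424},{"delta_pos":[0,0,0],"angular":[0,0,0],"jaw":0.424}]' 20
```

```text
time_s: 19.08
position: [0.5885, 0.0489, 0.0595]
ee_rot: [0.038, 3.137, -0.0]
ft_force: [-0.3, 0.5, 10.9]
gripper_width: 0.027
time_s: 19.42
position: [0.5888, 0.0494, 0.0597]
ee_rot: [0.037, 3.136, 0.006]
ft_force: [0.7, 5.4, 11.7]
gripper_width: 0.0244
```

```bash
python3 -m creep '[{"delta_pos":[0,-0.8,0.3],"angular":[0,0,0],"jaw":0.424},{"delta_pos":[0,-0.8,0.3],"angular":[0,0,0],"jaw":0.424},{"delta_pos":[0,0,0],"angular":[0,0,0],"jaw":0.424},{"delta_pos":[0,0,0],"angular":[0,0,0],"jaw":0.424}]' 20
```

```text
time_s: 19.75
position: [0.5889, 0.049, 0.0598]
ee_rot: [0.036, 3.136, 0.01]
ft_force: [-1.0, 9.7, 14.6]
gripper_width: 0.025
```

```bash
python3 -m creep '[{"delta_pos":[0,0,-1],"angular":[0,0,0],"jaw":0.424},{"delta_pos":[0,0,0],"angular":[0,0,0],"jaw":0.424},{"delta_pos":[0,0,0],"angular":[0,0,0],"jaw":0.424}]' 20
python3 -m creep '[{"delta_pos":[0,0,-1],"angular":[0,0,0],"jaw":0.424},{"delta_pos":[0,0,0],"angular":[0,0,0],"jaw":0.424},{"delta_pos":[0,0,0],"angular":[0,0,0],"jaw":0.424}]' 20
python3 -m creep '[{"delta_pos":[0,0,-1],"angular":[0,0,0],"jaw":0.424},{"delta_pos":[0,0,0],"angular":[0,0,0],"jaw":0.424},{"delta_pos":[0,0,0],"angular":[0,0,0],"jaw":0.424}]' 20
python3 -m creep '[{"delta_pos":[0,0,-1],"angular":[0,0,0],"jaw":0.424},{"delta_pos":[0,0,0],"angular":[0,0,0],"jaw":0.424},{"delta_pos":[0,0,0],"angular":[0,0,0],"jaw":0.424}]' 20
```

```text
time_s: 20.0
position: [0.5888, 0.0487, 0.0602]
ee_rot: [0.036, 3.136, 0.008]
ft_force: [1.4, 8.7, 10.8]
gripper_width: 0.0248
time_s: 20.25
position: [0.5888, 0.0482, 0.0608]
ee_rot: [0.036, 3.136, 0.007]
ft_force: [1.6, 6.4, 9.6]
gripper_width: 0.0247
time_s: 20.5
position: [0.5886, 0.0478, 0.0615]
ee_rot: [0.036, 3.137, 0.005]
ft_force: [1.2, 4.7, 7.6]
gripper_width: 0.0251
time_s: 20.75
position: [0.5885, 0.0474, 0.0622]
ee_rot: [0.037, 3.137, 0.004]
ft_force: [2.8, 3.3, 6.0]
gripper_width: 0.0242
```

```bash
python3 -m creep '[{"delta_pos":[0,0,-1],"angular":[0,0,0],"jaw":0.424},{"delta_pos":[0,0,0],"angular":[0,0,0],"jaw":0.424},{"delta_pos":[0,0,0],"angular":[0,0,0],"jaw":0.424}]' 20
python3 -m creep '[{"delta_pos":[0,0,-1],"angular":[0,0,0],"jaw":0.424},{"delta_pos":[0,0,0],"angular":[0,0,0],"jaw":0.424},{"delta_pos":[0,0,0],"angular":[0,0,0],"jaw":0.424}]' 20
```

```text
time_s: 21.0
position: [0.5883, 0.0469, 0.0629]
ee_rot: [0.037, 3.138, 0.002]
ft_force: [4.0, 3.0, 5.0]
gripper_width: 0.0246
time_s: 21.25
position: [0.5874, 0.0464, 0.0632]
ee_rot: [0.038, 3.14, 0.001]
ft_force: [4.2, 2.8, 3.8]
gripper_width: 0.0246
```

```bash
python3 -m creep '[{"delta_pos":[0,0.5,-0.5],"angular":[0,0,0],"jaw":0.3},{"delta_pos":[0,0.5,-1],"angular":[0,0,0],"jaw":0.2},{"delta_pos":[0,1,-1],"angular":[0,0,0],"jaw":0.1},{"delta_pos":[0,2,-1],"angular":[0,0,0],"jaw":0.1},{"delta_pos":[0,2,-2],"angular":[0,0,0],"jaw":0.1},{"delta_pos":[0,2,-6],"angular":[0,0,0],"jaw":0.1},{"delta_pos":[0,0,-12],"angular":[0,0,0],"jaw":0.1},{"delta_pos":[0,0,-20],"angular":[0,0,0],"jaw":0.1},{"delta_pos":[0,10,-20],"angular":[0,0,0],"jaw":0.1},{"delta_pos":[0,25,-12],"angular":[0,0,0],"jaw":0.1},{"delta_pos":[0,30,0],"angular":[0,0,0],"jaw":0.1},{"delta_pos":[0,30,0],"angular":[0,0,0],"jaw":0.1},{"delta_pos":[0,30,0],"angular":[0,0,0],"jaw":0.1},{"delta_pos":[0,30,0],"angular":[0,0,0],"jaw":0.1},{"delta_pos":[0,20,0],"angular":[0,0,0],"jaw":0.1},{"delta_pos":[0,0,0],"angular":[0,0,0],"jaw":0.1}]'
python3 -c "
from h import *
from bench import capture
go(.5196,.0395,.0205,1.549)
a=capture('side');b=capture('top')
cv2.imwrite('pics/s9raw.png',a);cv2.imwrite('pics/t9raw.png',b)
a5=cv2.imread('pics/s5raw.png');b5=cv2.imread('pics/t5raw.png')
z=lambda i,c,f:cv2.resize(i[c[0]:c[1],c[2]:c[3]],None,fx=f,fy=f,interpolation=cv2.INTER_CUBIC)
S=(185,230,280,370);T=(135,205,300,390)
cv2.imwrite('pics/c9.png',np.vstack([np.hstack([z(a5,S,4.4),z(a,S,4.4)]),np.hstack([z(b5,T,4.4),z(b,T,4.4)])]))"
```

```text
time_s: 22.58
position: [0.5907, 0.2329, 0.1384]
ee_rot: [-0.032, -3.141, -0.002]
ft_force: [-0.4, -0.6, -0.4]
gripper_width: 0.0385
t 22.5833 pos [0.5907 0.2329 0.1384] q [0.3751 0.3469 0.0384 1.262  0.0009 0.3953] F [-0.4244 -0.6103 -0.3857] w 0.03852608883678383
yaw of tool y 1.5506538488599875 tool z [-0.0001  0.001  -1.    ]
delta tool mm [  67.1817 -194.901   117.7593]
turn about tool axes [ 0.001  -0.0001  0.0017]
```

View pics/c9.png

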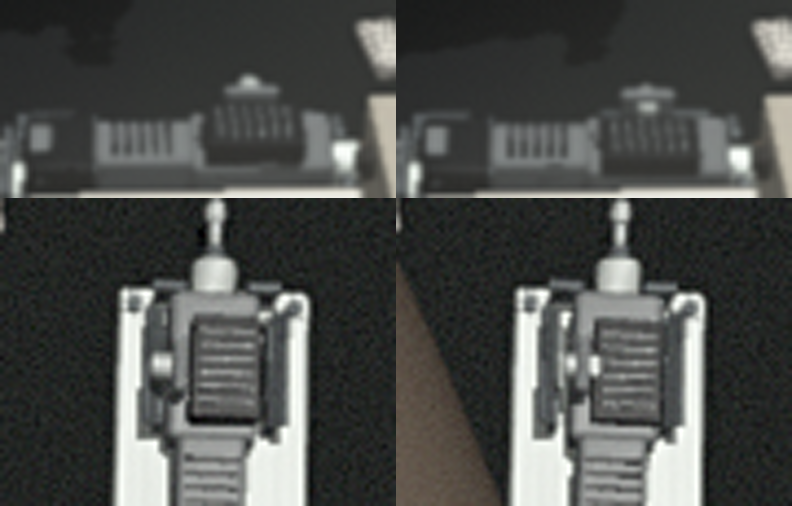

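```bash
python3 -c "
from h import *
a=cv2.imread('pics/s9raw.png');a5=cv2.imread('pics/s5raw.png');b=cv2.imread('pics/t9raw.png')
z=lambda i,c,f:cv2.resize(i[c[0]:c[1],c[2]:c[3]],None,fx=f,fy=f,interpolation=cv2.INTER_CUBIC)
S=(190,228,272,372)
cv2.imwrite('pics/d9.png',cv2.convertScaleAbs(np.vstack([z(a5,S,7.8),z(a,S,7.8)]),alpha=1.6))
cv2.imwrite('pics/e9.png',cv2.convertScaleAbs(z(b,(140,250,305,390),5.4),alpha=1.3))"
```

```text
(no output)
```

View pics/d9.png

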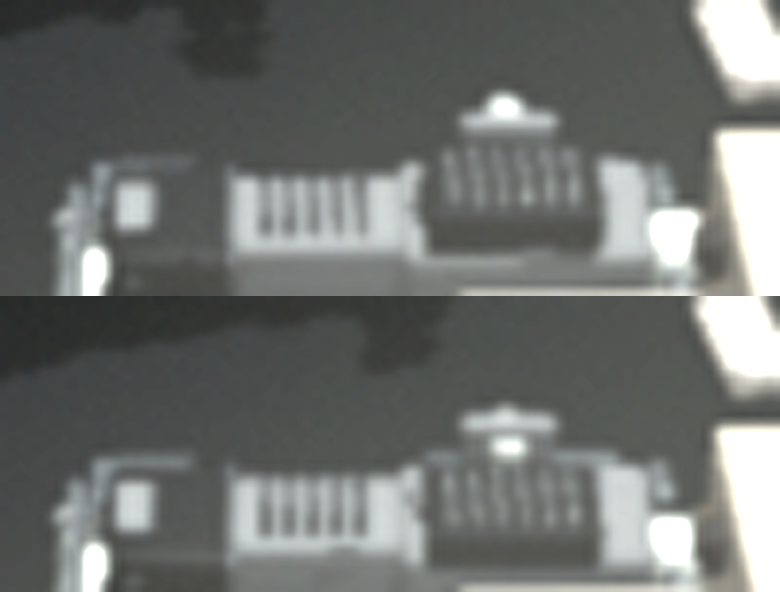

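View pics/e9.png

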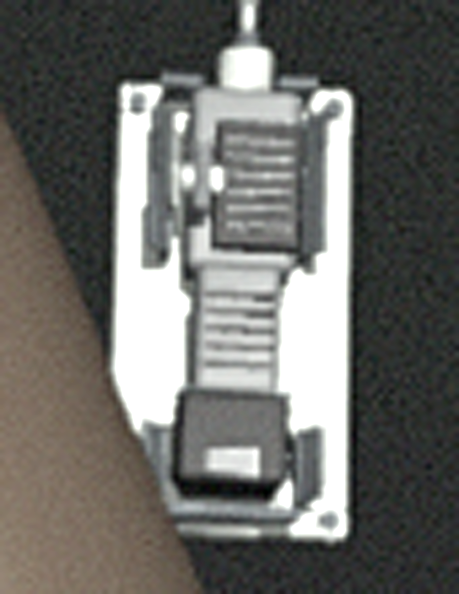

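```bash
python3 -m creep '[{"delta_pos":[0,0,0],"angular":[0,0,0],"jaw":0.1},{"delta_pos":[0,0,0],"angular":[0,0,0],"jaw":0.1},{"delta_pos":[0,0,0],"angular":[0,0,0],"jaw":0.1},{"delta_pos":[0,0,0],"angular":[0,0,0],"jaw":0.1},{"delta_pos":[0,0,0],"angular":[0,0,0],"jaw":0.1},{"delta_pos":[0,0,0],"angular":[0,0,0],"jaw":0.1}]'
python3 - <<'E'
from bench import env,capture
import cv2,numpy as np
b=capture('top');b0=cv2.imread('pics/t9raw.png')
print("changed since release look:",cv2.absdiff(b,b0)[150:235,325:372].mean())
t0=cv2.imread('pics/top0.png')
for n,(r0,r1,c0,c1) in dict(insert=(130,148,276,304),key=(255,280,255,315),bin=(242,282,418,474)).items(): print(n,cv2.absdiff(b,t0)[r0:r1,c0:c1].mean())
print(env.sign_off())
E
```

```text
time_s: 23.18
position: [0.5911, 0.2286, 0.1385]
ee_rot: [0.039, 3.141, -0.0]
ft_force: [-0.6, -0.4, 0.6]
gripper_width: 0.0385
changed since release look: 3.72282019190655
insert 48.65873015873016
key 58.95955555555555
bin 4.420089285714286
the job is handed in; nothing more can be done
None
```

Run:
```python
import cv2,numpy as np
z=lambda i:i[130:340,180:420]
cv2.imwrite('pics/cmp.png',cv2.resize(np.hstack([z(cv2.imread('pics/side0.png')),z(cv2.imread('pics/s9raw.png'))]),None,fx=1.6,fy=1.6))
```

```text
(no output)
```

View pics/cmp.png

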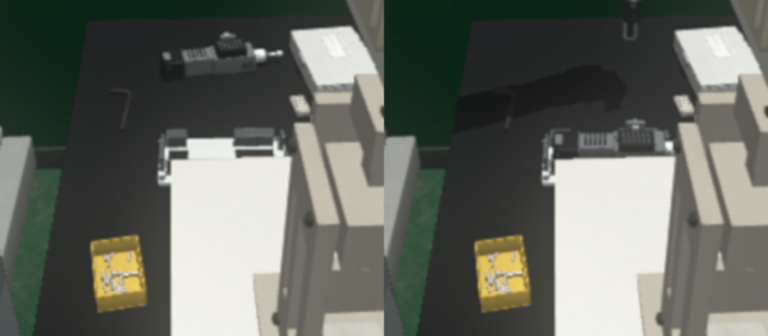

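The grinder is in its cradle, trigger up and nose through the notch, with the trigger locked down and nothing touching it. I handed the job in at about 23 s of the 51 s allowed; it reports no verdict.

- **Placing:** I picked the grinder up at the waist and lowered it into the cradle. It met the base at the height expected for a seated grinder, and I let go there.
- **Locking:** The first push on the button, made by sliding the whole hand sideways, dragged and possibly tilted the grinder, so I backed off. I then held the trigger at its stop with one finger and closed the other onto the button until it went no further. After that I eased up and withdrew.

**Last checks**
- The pictures taken after letting go show the button in, the bolt out over the trigger's edge, and the trigger clearly lower than before. They also show the grinder seated.
- A top picture about 0.6 s later showed almost no change there.
- The grinder now sits about 3 mm towards the right-hand wall of the cradle, within its play.
- While easing off, the finger ended up to 4 mm further to the right than my position estimate for a fully pressed button. I did not resolve that mismatch; the judgement that it locked rests on the pictures.
- The automatic top-view comparison flagged change at the jaw insert and hexagon key, which I put down to the arm and its shadow. Side views from the start and after the release show the insert, key and screw bin where they were.

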